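# Load the scalloped vanity tray: atomizer first, then slide the compact over the rim

## Robot

A 7-joint arm with a two-finger parallel gripper is mounted at the origin on the work surface. World frame = base frame: x ahead of the robot, y to its left, z up, the work surface at z = 0. Lengths are in m, angles in rad, forces in N, time in s.
With the tool pointing down it reaches from about 0.4 to 0.85 m from the base axis. Payload 10.4 kg.
Tool frame: the origin (TCP) lies midway between the tips of the shut fingers; the grasp point (between the pads) lies hold_point_z behind it (hold_point_z is the distance from the TCP to the grasp point, in m); z points along the fingers, y is the line along which they close (so a half turn about z gives the same grasp; the last joint's range is limited). The gripper opens to 87 mm and grips with 3 to 60 N. Pads are 19 mm wide; open, the fingers measure 117 mm over their backs; the gripper's body (75 mm by 190 mm) begins 51 mm behind the grasp point.
Start: joints at [-1.148, 0.332, -0.065, 1.46, 0.022, 1.35, -0.088], TCP at [0.269, 0.564, 0.223] pointing down, gripper open.
Joint ranges: [-2.6, 2.6], [-0.5, 2.12], [-1.47, 1.34], [0.16, 2.42], [-1.27, 4.41], [0.06, 2.06], [-2.6, 2.6]. Speed limits (rad/s): [2.22, 2.22, 2.79, 2.79, 3.14, 3.14, 3.14].

## Interface

Orientations are given as a unit quaternion [x, y, z, w].
In Python, from bench import * gives the robot as it stands. The module is installed in compiled form; this text tells all that it offers.
- The arm moves only by the tool drive_tool, never from a script. Its argument "increments" is a list of rows, each a list of 6 numbers: the shift along the tool's x, y, z scaled (see below), then the turn, a rotation vector about the tool's x, y, z scaled (see below). In form: [[dx, dy, dz, rx, ry, rz], ...]. A call has exactly 5 rows; each row is the pose to reach, as a shift and turn from the pose commanded when the call began, along the tool's axes at that moment; what a row does not reach only later rows make up. The controller multiplies each number of a shift by 300 mm and each number of a turn by pi/4 rad. A row lasts 1/12 s, in which the tool goes at most 41.7 mm and 7.16 degrees, less where a joint would pass 70% of its speed; a pose out of reach is approached as far as the arm can. A call with a number of a shift or a turn outside -1 to 1 is refused whole. A call with a gripper value outside its range is refused whole. "claw" is the closure, from 0 (fully open) to 1 (shut), set as the call begins (left out, the last holds). The fingers move at their own pace and stop on an object; "force" is the grip in N (left out, the last holds). Time passes only in rows, so rows that repeat a pose let the fingers close, or fill a call up. It gives the time, the measured TCP pose, the force, the opening and the grip force at its end, in the units of the state.
- read_state(): the state, without advancing time (a new reading comes with each control period).
- camera(name): name is "scene" or "top"; returns the picture (400x640x3 uint8, blue, green, red); there is no depth.
- get_calibration(name): a dict with "K" (3x3 intrinsics, pixels), "position" and "rotation" of the camera in the world. Camera axes: x right, y down, z forward; pixel columns grow to the right and rows downward; lengths in m; the calibration is good to about 2 mm. A picture is of the moment at which its call begins. get_calibration takes no time and is no camera call.
- close_job(): hands the job in; it is judged then, once.
The state is a dict: "time": time; "joint_positions": joint angles; "joint_vel": joint speeds; "joint_torque": joint torques, N m; "ee_pos": TCP position; "eef_rot": TCP orientation; "ft_force": force on the tool from outside, world axes, zero at the start; "torque": the same for the moment, N m; "width": finger opening in m; "grip_force": force on a finger pad.
Only numpy, scipy, OpenCV 4.12 (cv2) and the standard library are available. Lean on these libraries where they do the work, as an engineer would, in place of code of your own. Each camera call takes 0.05 s, during which the arm holds its last target. There are 200 camera calls.

## Task

Tidy the atomizer and the round compact into the light resin tray. First stand the atomizer upright on the tray's flat floor, in the middle of the half away from the compact, so that its weight keeps the tray from skating; then push the compact, which is too wide to grip, along the vanity top and over the low rim at the other end, without lifting or flipping it, until it lies flat on the floor of that half. The tray must stay where it is, and the comb and the two sample tubes must be left undisturbed.

Things in the scene. Friction and masses are not known exactly. Their poses are not given: they have to be found in the camera images.
- tray: Loose oblong resin tray, ~150 g, on felt pads: slides easily when empty (friction ~0.22); 206 mm (x) by 282 mm (y); origin: centre of underside. Floor 3 mm thick, its level part 95 x 170 mm, centred. Rim all round: overlapping low lobes, crests 8 mm high (dips 5 mm between), sloping ~17 degrees both inward and outward from a crest line 72 mm (long sides) or 110 mm (ends) from the centre.
- compact_mid (a point): Black round compact with a brass seam, lying flat beyond the left or right end of the tray: 92 mm diameter, 24 mm tall, ~90 g, smooth (friction ~0.35). The point is its centre, 12 mm above its underside; z points out of the lid. The side is upright from 6 to 18 mm above the underside; below, the base is bevelled in to 78 mm diameter; above, the lid to 82 mm. It tips up as it climbs a rim: push it low.
- atomizer_mid (a point): Cut-glass atomizer standing beyond the tray's other end, ~420 g, 98 mm tall; the point is on its axis half-way up (49 mm above its underside), z up. Faceted bottle 58 mm diameter (foot 52 mm), straight up to 44 mm, sloping in to the spray head at 60 mm. Looking down, the bulb points along +x, the nozzle along -x.
- atomizer_head (a point): Middle of the atomizer's brass spray head, 78 mm above its underside: an upright 25 mm diameter cylinder from 60 to 94 mm (small cap to 98), the place to grip from above. A bulb 33 mm thick, from 38 to 86 mm out along +x on an 8 mm stem (80 mm up), and a nozzle to 22 mm out along -x leave the +y and -y sides free for fingers.
- comb: Wooden comb lying flat on the far side of the tray, 46 mm (x) by 180 mm (y), 6 mm thick; origin under its middle. A bystander.
- tube_a: Capped glass sample tube lying flat along its y beyond the tray, on the right, 14 mm wide and high, 60 mm long; origin under its middle. A bystander.
- tube_b: A second sample tube like tube_a, on the left. A bystander.
Mind the look-alikes: they are no part of the job. Of the things that look like the part that bears compact_mid, take the one that is farthest to the robot's left at the start. There is more than one size of the part that bears atomizer_mid; the job needs the smaller.

How it is judged:
On the way, in this order (a step that is already met when the one before it is completed fails the run):
1. the atomizer stands upright on the tray's floor in one half (angle between atomizer_mid's own z axis and vertical below 0.08 rad and z of atomizer_mid in the frame of tray between 0.0495 and 0.0545 m and x of atomizer_mid in the frame of tray between -0.03 and 0.03 m and (y of atomizer_mid in the frame of tray between 0.03 and 0.075 m or y of atomizer_mid in the frame of tray between -0.075 and -0.03 m)), for 0.3 s.
2. the compact lies flat on the tray's floor in the other half (angle between the z axis of compact_mid and the z axis of tray, either way round below 0.04 rad and angle between compact_mid's own z axis and vertical below 0.08 rad and z of compact_mid in the frame of tray between 0.0125 and 0.017 m and x of compact_mid in the frame of tray between -0.02 and 0.02 m and ((y of atomizer_mid in the frame of tray between 0.03 and 0.075 m and y of compact_mid in the frame of tray between -0.062 and -0.022 m) or (y of atomizer_mid in the frame of tray between -0.075 and -0.03 m and y of compact_mid in the frame of tray between 0.022 and 0.062 m))), for 0.2 s.
At the end, for the whole second after the job is handed in: Atomizer upright (0.08 rad) on the tray's floor, within 30 mm of its long centre line and 30 to 75 mm from its middle; compact flat (0.04 rad, 2 mm) on the floor of the other half, within 20 mm of that line and 22 to 62 mm from the middle; tray within 30 mm of its start (all of step 2 and angle between atomizer_mid's own z axis and vertical below 0.08 rad and z of atomizer_mid in the frame of tray between 0.0495 and 0.0545 m and x of atomizer_mid in the frame of tray between -0.03 and 0.03 m and distance of tray from where it was at the start of the episode below 0.03 m); the robot touches nothing.
It fails at once if the tray is shoved more than 30 mm from its place (distance of tray from where it was at the start of the episode above 0.03 m).
It fails at once if the tray is lifted or tipped (more than 0.12 rad, or 15 mm up) (angle between tray's own z axis and vertical above 0.12 rad or height (world z) of tray above 0.015 m).
It fails at once if the compact is lifted (centre above 45 mm) or tipped up (more than 0.5 rad) (height (world z) of compact_mid above 0.045 m or angle between compact_mid's own z axis and vertical above 0.5 rad).
It fails at once if the comb or a sample tube is moved more than 15 mm (distance of any of comb, tube_a, tube_b from where it was at the start of the episode above 0.015 m).
It also fails if it takes over 72 s, if anything falls off the work surface, if the arm or the gripper's body presses on something with over 40 N, if the wrist force passes 120 N, or if a joint passes its speed limit or range.

## Working session

There is one attempt and no reset: what is moved stays moved. The work goes in short steps, Python scripts to look and compute and a tool call to move; the robot and the scene stay as the last step left them, time stands still between calls to the robot, and variables do not carry over. Pictures are saved under pics/ and viewed, at most 10 in all, crops included, and the job is handed in when it is done.

Besides the shell and the picture viewer there is one more tool, called after "Call:" as name(argument=value, ...) on one line, values as JSON. drive_tool: Moves the arm, as the interface text tells. Its arguments: {"type":"object","properties":{"increments":{"type":"array","items":{"type":"array","items":{"type":"number"}}},"claw":{"type":"number"},"force":{"type":"number"}},"required":["increments"]}

```bash
mkdir -p pics
python3 - <<'E'
from bench import *
import cv2
s=read_state();print({k:s[k] for k in('time','ee_pos','eef_rot','width')})
try: print(hold_point_z)
except Exception as e: print(e)
for n in('scene','top'):
    cv2.imwrite(f'pics/{n}0.png',camera(n)); c=get_calibration(n);print(n,c)
E
```

```text
{'time': 0.0, 'ee_pos': array([0.26933579, 0.56354958, 0.22175257]), 'eef_rot': array([ 2.21061639e-01,  9.75259573e-01, -7.07266229e-04, -1.26576205e-04]), 'width': 0.08702157169766357}
0.0187
scene {'K': array([[442.64195011,   0.        , 319.08410942],
       [  0.        , 442.64195011, 197.97230726],
       [  0.        ,   0.        ,   1.        ]]), 'position': array([ 1.31815081, -0.27220948,  0.6849135 ]), 'rotation': array([ 0.70947008,  0.5390376 , -0.26759522, -0.36671988])}
top {'K': array([[428.14901061,   0.        , 317.48831257],
       [  0.        , 428.14901061, 200.41595865],
       [  0.        ,   0.        ,   1.        ]]), 'position': array([ 0.46343156, -0.06401972,  1.35917599]), 'rotation': array([-0.70355077,  0.70979063, -0.02425273,  0.02500749])}
```

View pics/top0.png

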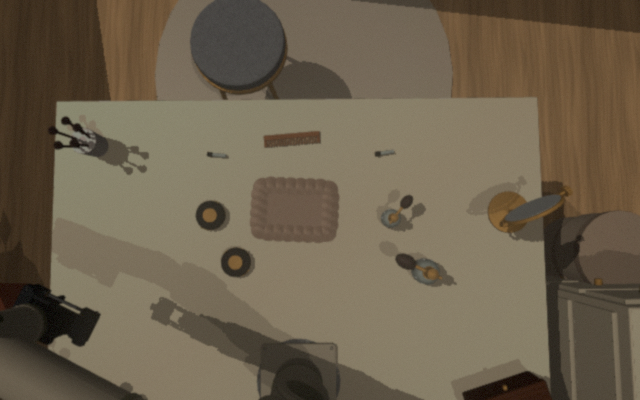

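View pics/scene0.png

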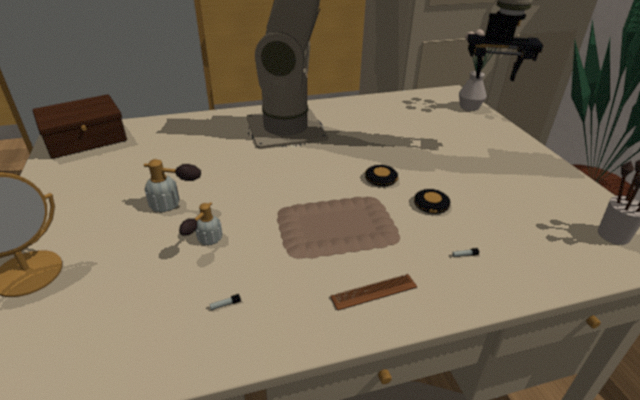

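Top view (up is +x, left is +y). Compact candidates are at (210,215) and (235,262); the leftmost is (210,215). Atomizer candidates are at (391,217), small, and (425,271), large; the job needs the small one. The tray is at (295,210), the comb at (292,139), and the tubes at (217,155) and (385,153).

```bash
cat > h.py <<'E'
import numpy as np, cv2
from scipy.spatial.transform import Rotation as R
from bench import *
def ray(n,p,z):
    c=get_calibration(n);d=R.from_quat(c['rotation']).apply(np.linalg.solve(c['K'],[p[0],p[1],1.]))
    o=c['position'];return o+d*(z-o[2])/d[2]
def proj(n,X):
    c=get_calibration(n);v=c['K']@R.from_quat(c['rotation']).inv().apply(np.array(X)-c['position']);return v[:2]/v[2]
def blobs(m,a=20):
    cs,_=cv2.findContours(m.astype(np.uint8)*255,cv2.RETR_EXTERNAL,cv2.CHAIN_APPROX_NONE)
    return [c for c in cs if cv2.contourArea(c)>a]
E
python3 - <<'E'
from h import *
t=cv2.imread('pics/top0.png');s=cv2.imread('pics/scene0.png')
a=cv2.resize(t[140:290,180:460],(784,420),interpolation=cv2.INTER_CUBIC)
b=cv2.resize(s[150:260,130:270],None,fx=1.27,fy=1.27)
cv2.imwrite('pics/crop1.png',a)
hsv=cv2.cvtColor(t,cv2.COLOR_BGR2HSV)
g=t.max(2)
for nm,m,z in (('dark',g<60,.018),('orange',(hsv[...,1]>140)&(g>90),.024)):
    m=m.copy();m[:, :180]=0;m[:,460:]=0;m[:140]=0;m[290:]=0
    for c in blobs(m,8):
        (x,y),r=cv2.minEnclosingCircle(c);M=cv2.moments(c);p=(M['m10']/M['m00'],M['m01']/M['m00'])
        print(nm,np.round(p,1),round(r,1),cv2.contourArea(c),ray('top',p,z).round(4))
# colours
for p in((295,210),(260,195),(230,195),(360,200),(391,217),(295,184)): print(p,t[p[1],p[0]],hsv[p[1],p[0]])
for n,p,z in(('top',(398,214),.078),('scene',(206,212),.078)): print(n,ray(n,p,z))
E
```

```text
dark [406.1 261.4] 10.3 176.0 [ 0.3645 -0.3367  0.018 ]
dark [235.7 261.7] 14.6 598.5 [0.3682 0.1931 0.018 ]
dark [210.4 215. ] 14.1 577.5 [0.5143 0.2729 0.018 ]
dark [407.  202.1] 6.1 30.5 [ 0.5492 -0.344   0.018 ]
orange [431.1 273.3] 3.6 15.0 [ 0.3278 -0.4119  0.024 ]
orange [234.1 262.2] 6.0 27.5 [0.3672 0.1968 0.024 ]
(295, 210) [ 73  88 107] [ 13  81 107]
(260, 195) [ 73  88 104] [ 15  76 104]
(230, 195) [106 128 138] [ 21  59 138]
(360, 200) [103 126 137] [ 20  63 137]
(391, 217) [ 54  86 114] [ 16 134 114]
(295, 184) [ 66  83 100] [ 15  87 100]
top [ 0.50996928 -0.3035877   0.078     ]
scene [ 0.50481174 -0.29032426  0.078     ]
```

View pics/crop1.png

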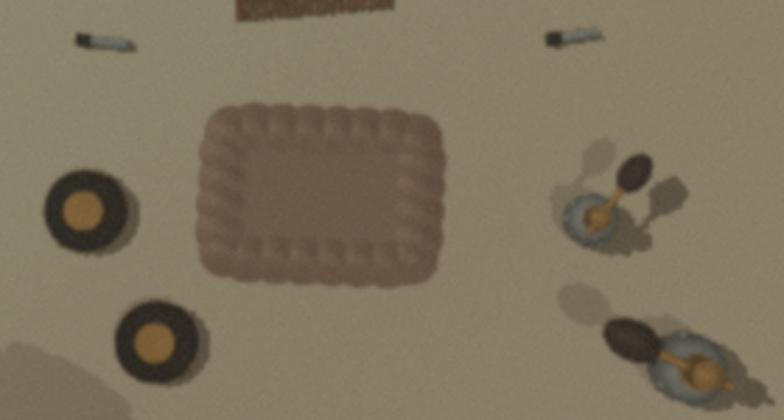

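The crop shows the chosen compact at full-image pixel (210,215) and the small atomizer's head at (393.6,217.5), with its bulb at (406,201), pointing up and right. The tray is slightly rotated.

Run:
```python
from h import *
t=cv2.imread('pics/top0.png');s=cv2.imread('pics/scene0.png')
hsv=cv2.cvtColor(t,cv2.COLOR_BGR2HSV).astype(int)
r=t[...,2].astype(float)/(t[...,0]+1)
bl=cv2.GaussianBlur(t,(3,3),0).astype(float)
m=(bl[...,2]<122)&(bl[...,2]>60)
m2=np.zeros_like(m);m2[165:255,240:350]=m[165:255,240:350]
c=max(blobs(m2),key=cv2.contourArea)
rect=cv2.minAreaRect(c);P=np.array([ray('top',p,.004)[:2] for p in cv2.boxPoints(rect)])
M=cv2.moments(c);print('tray rect',rect,P.round(4).tolist(),P.mean(0),'mom',ray('top',(M['m10']/M['m00'],M['m01']/M['m00']),.004))
e=[P[1]-P[0],P[2]-P[1]];print([ (np.linalg.norm(v),np.degrees(np.arctan2(v[1],v[0]))) for v in e])
# head: saturated orange near atomizer both views
def cen(img,box,thr=110):
    x0,y0,x1,y1=box;h=cv2.cvtColor(img,cv2.COLOR_BGR2HSV)[y0:y1,x0:x1]
    k=(h[...,1]>thr)&(h[...,0]<25)&(h[...,2]>70);ys,xs=np.nonzero(k);print(len(xs),sorted(set(zip((xs+x0).tolist(),(ys+y0).tolist())))[:60]);return xs.mean()+x0,ys.mean()+y0
for n,i,b in(('top',t,(380,205,404,230)),('scene',s,(192,196,225,226))):
    p=cen(i,b);print(n,np.round(p,1),ray(n,p,.078))
# glass body top
print('body',ray('top',(391,218),.03),'bulb',ray('top',(406.4,201.4),.08),'head',ray('top',(393.6,217.5),.09))
print('bulb scene',ray('scene',(188.5,227),.08))
```

```text
tray rect ((294.4403381347656, 209.4727020263672), (88.62632751464844, 64.67919158935547), 2.7927021980285645) [[0.436, 0.1553], [0.641, 0.1458], [0.6247, -0.1361], [0.42, -0.1236]] [0.5304425  0.01032844] mom [0.52995347 0.01037847 0.004     ]
[(np.float64(0.20520980988356208), np.float64(-2.6667977306542134)), (np.float64(0.2823659936143263), np.float64(-93.32239887594108))]
83 [(389, 216), (389, 217), (389, 218), (389, 219), (390, 215), (390, 216), (390, 217), (390, 218), (390, 219), (390, 220), (390, 221), (390, 222), (391, 214), (391, 215), (391, 216), (391, 217), (391, 218), (391, 219), (391, 220), (391, 221), (391, 222), (392, 214), (392, 215), (392, 216), (392, 217), (392, 218), (392, 219), (392, 220), (392, 221), (393, 214), (393, 215), (393, 216), (393, 217), (393, 218), (393, 219), (393, 220), (393, 221), (394, 214), (394, 215), (394, 216), (394, 217), (394, 218), (394, 219), (394, 220), (394, 221), (395, 214), (395, 215), (395, 216), (395, 217), (395, 218), (395, 219), (395, 220), (396, 213), (396, 214), (396, 215), (396, 216), (396, 217), (396, 218), (396, 219), (396, 22
[... 320 characters left out ...]
0, 206), (200, 207), (200, 208), (200, 209), (200, 211), (200, 212), (200, 213), (200, 214), (200, 215), (200, 216), (200, 217), (200, 218), (201, 204), (201, 205), (201, 206), (201, 207), (201, 208), (201, 209), (201, 212), (201, 213), (201, 214), (201, 215), (201, 216), (201, 217), (201, 219), (202, 204), (202, 205), (202, 206), (202, 207), (202, 208), (202, 209), (202, 212), (202, 213), (202, 214), (202, 215), (202, 216), (202, 220), (203, 203), (203, 204)]
scene [204.8 212.1] [ 0.50460733 -0.29292359  0.078     ]
body [ 0.49949427 -0.29058145  0.03      ] bulb [ 0.54739656 -0.32917776  0.08      ] head [ 0.49927887 -0.28808556  0.09      ]
bulb scene [ 0.55053673 -0.32985189  0.08      ]
```

Call:
drive_tool(increments=[[-0.107,-0.084,0,0,0,0.062],[-0.215,-0.168,0,0,0,0.124],[-0.322,-0.252,0,0,0,0.187],[-0.43,-0.337,0,0,0,0.249],[-0.537,-0.421,0,0,0,0.311]], claw=0)

```text
time: 0.52
ee_pos: [0.3608, 0.3784, 0.2222]
eef_rot: [0.339, 0.941, -0.0, -0.0]
ft_force: [1.1, 0.6, 0.3]
width: 0.0868
grip_force: 0.0
```

Call:
drive_tool(increments=[[-0.117,-0.068,0,0,0,0],[-0.233,-0.136,0,0,0,0],[-0.35,-0.203,0,0,0,0],[-0.466,-0.271,0,0,0,0],[-0.583,-0.339,0,0,0,0]])

```text
time: 0.93
ee_pos: [0.4306, 0.1887, 0.2224]
eef_rot: [0.338, 0.941, 0.0, -0.0]
ft_force: [1.8, 0.4, -0.4]
width: 0.0868
grip_force: 0.0
```

Call:
drive_tool(increments=[[-0.106,-0.086,0,0,0,0],[-0.212,-0.172,0,0,0,0],[-0.318,-0.258,0,0,0,0],[-0.424,-0.344,0,0,0,0],[-0.53,-0.43,0,0,0,0]])

```text
time: 1.35
ee_pos: [0.4708, -0.012, 0.2225]
eef_rot: [0.338, 0.941, 0.0, -0.0]
ft_force: [0.5, -0.6, -0.4]
width: 0.0872
grip_force: 0.0
```

Call:
drive_tool(increments=[[-0.1,-0.085,0,0,0,0],[-0.2,-0.17,0,0,0,0],[-0.3,-0.255,0,0,0,0],[-0.4,-0.34,0,0,0,0],[-0.5,-0.42,0,0,0,0]])

```text
time: 1.77
ee_pos: [0.5062, -0.2047, 0.2226]
eef_rot: [0.338, 0.941, 0.0, 0.0]
ft_force: [1.0, -0.4, -0.4]
width: 0.087
grip_force: 0.0
```

```bash
cat >> h.py <<'E'
def go(X,head):
    s=read_state();r=R.from_quat(s['eef_rot']);d=r.inv().apply(np.array(X)-s['ee_pos'])
    h=np.radians(head);y=np.array([np.cos(h),np.sin(h),0]);z=np.array([0,0,-1.]);T=R.from_matrix(np.c_[np.cross(y,z),y,z])
    print(s['time'],s['ee_pos'].round(4),'shift',(d/.3).round(3),'len',np.linalg.norm(d).round(3),'turn',((r.inv()*T).as_rotvec()/(np.pi/4)).round(3),s['joint_positions'].round(2),s['ft_force'].round(1))
E
python3 -c "
from h import *
go([.5,-.29,.15],50.4)"
```

```text
1.7667 [ 0.5062 -0.2047  0.2226] shift [-0.165 -0.233  0.242] len 0.112 turn [0.    0.    0.001] [-0.3   0.17  0.68  1.7  -0.11  1.31  1.28] [ 1.  -0.4 -0.4]
```

Call:
drive_tool(increments=[[-0.04,-0.06,0.06,0,0,0],[-0.08,-0.12,0.12,0,0,0],[-0.12,-0.175,0.18,0,0,0],[-0.165,-0.233,0.242,0,0,0],[-0.165,-0.233,0.242,0,0,0]])

```text
time: 2.18
ee_pos: [0.497, -0.2915, 0.1463]
eef_rot: [0.34, 0.94, -0.001, -0.002]
ft_force: [-1.5, -0.3, -0.4]
width: 0.0869
grip_force: 0.0
```

Run:
```python
from h import *
go([.5,-.29,.064],50.4)
a=camera('scene');p=proj('scene',read_state()['ee_pos']);print(p,proj('scene',[.5,-.29,.06]),proj('scene',[.5,-.29,.096]),proj('scene',[.5,-.29,.0]))
c=a[120:260,120:290];cv2.imwrite('pics/c2.png',cv2.resize(c,None,fx=4,fy=4,interpolation=cv2.INTER_CUBIC))
```

```text
2.1833 [ 0.497  -0.2915  0.1463] shift [-0.006  0.011  0.274] len 0.082 turn [-0.005 -0.005 -0.004] [-0.13  0.33  0.71  1.72 -0.23  1.18  1.51] [-1.5 -0.3 -0.4]
[201.63888258 184.29315227] [207.05570667 217.02359338] [204.88259785 204.23283577] [210.47962234 237.17650763]
```

View pics/c2.png

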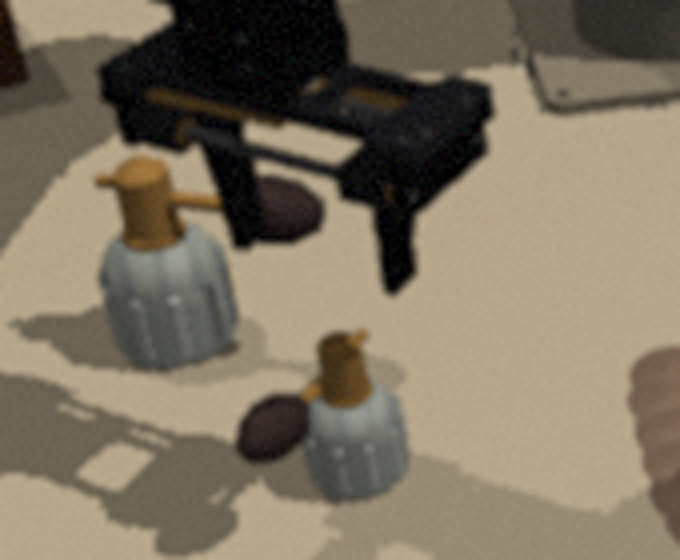

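The crop shows the small atomizer's head axis at crop (341,335)–(345,400). My estimate projects to (340,336)–(348,388), so they agree. I'm descending now.

Call:
drive_tool(increments=[[0,0,0.07,0,0,0],[0,0,0.14,0,0,0],[0,0,0.21,0,0,0],[0,0,0.26,0,0,0],[0,0,0.287,0,0,0]])

```text
time: 2.65
ee_pos: [0.5001, -0.2864, 0.0625]
eef_rot: [0.338, 0.941, 0.0, -0.001]
ft_force: [0.2, 0.2, 0.3]
width: 0.0867
grip_force: 0.0
```

Call:
drive_tool(increments=[[0,0,0,0,0,0],[0,0,0,0,0,0],[0,0,0,0,0,0],[0,0,0,0,0,0],[0,0,0,0,0,0]], claw=1, force=25)

```text
time: 3.07
ee_pos: [0.5007, -0.2881, 0.0647]
eef_rot: [0.338, 0.941, 0.0, 0.001]
ft_force: [-0.5, -0.3, -0.6]
width: 0.0612
grip_force: 0.0
```

Call:
drive_tool(increments=[[0,0,0,0,0,0],[0,0,0,0,0,0],[0,0,0,0,0,0],[0,0,0,0,0,0],[0,0,0,0,0,0]])

```text
time: 3.48
ee_pos: [0.5001, -0.2881, 0.0638]
eef_rot: [0.338, 0.941, -0.0, -0.0]
ft_force: [-2.1, -2.1, 1.7]
width: 0.0281
grip_force: 1.2
```

Call:
drive_tool(increments=[[0,0,0,0,0,0],[0,0,0,0,0,0],[0,0,0,0,0,0],[0,0,0,0,0,0],[0,0,0,0,0,0]])

```text
time: 3.9
ee_pos: [0.5, -0.2882, 0.0638]
eef_rot: [0.338, 0.941, -0.0, -0.0]
ft_force: [-1.3, -2.3, -1.0]
width: 0.024
grip_force: 24.9
```

Call:
drive_tool(increments=[[0,0,-0.02,0,0,0],[0,0,-0.05,0,0,0],[0,0,-0.1,0,0,0],[0,0,-0.15,0,0,0],[0,0,-0.15,0,0,0]])

```text
time: 4.32
ee_pos: [0.5017, -0.2887, 0.112]
eef_rot: [0.338, 0.941, 0.0, 0.002]
ft_force: [0.8, 0.1, -3.5]
width: 0.024
grip_force: 24.8
```

```bash
python3 -c "
from h import *
print(read_state()['width'],read_state()['grip_force'])
go([.5273,-.0416,.109],50.4)"
```

```text
0.023990709304347227 24.830633292440325
4.3167 [ 0.5017 -0.2887  0.112 ] shift [0.459 0.689 0.01 ] len 0.248 turn [0.002 0.005 0.001] [-0.12  0.37  0.69  1.76 -0.26  1.11  1.53] [ 0.8  0.1 -3.5]
```

Call:
drive_tool(increments=[[0.02,0.03,0,0,0,0],[0.06,0.09,0,0,0,0],[0.11,0.165,0,0,0,0],[0.16,0.24,0,0,0,0],[0.22,0.33,0,0,0,0]])

```text
time: 4.73
ee_pos: [0.5115, -0.1684, 0.1079]
eef_rot: [0.339, 0.941, -0.0, -0.001]
ft_force: [1.2, -0.3, -3.2]
width: 0.0248
grip_force: 24.8
```

Call:
drive_tool(increments=[[0.07,0.11,0,0,0,0],[0.13,0.2,0,0,0,0],[0.18,0.28,0,0,0,0],[0.22,0.33,0,0,0,0],[0.24,0.358,0,0,0,0]])

```text
time: 5.15
ee_pos: [0.5244, -0.0367, 0.1079]
eef_rot: [0.336, 0.942, 0.0, -0.001]
ft_force: [-0.5, 0.4, -4.2]
width: 0.0244
grip_force: 24.8
```

Call:
drive_tool(increments=[[0,0,0,0,0,0],[0,0,0,0,0,0],[0,0,0,0,0,0],[0,0,0,0,0,0],[0,0,0,0,0,0]])

```text
time: 5.57
ee_pos: [0.525, -0.0424, 0.1088]
eef_rot: [0.339, 0.941, -0.0, 0.0]
ft_force: [0.0, 0.3, -3.6]
width: 0.0247
grip_force: 24.8
```

Run:
```python
from h import *
go([.5273,-.0416,.068],50.4)
a=camera('scene');t=camera('top')
u=cv2.resize(a[150:270,180:420],(720,360),interpolation=cv2.INTER_CUBIC)
v=cv2.resize(t[160:260,200:420],(528,240),interpolation=cv2.INTER_CUBIC)
v=cv2.copyMakeBorder(v,0,0,0,192,cv2.BORDER_CONSTANT)
cv2.imwrite('pics/c3.png',np.vstack([u,v]))
```

```text
5.5667 [ 0.525  -0.0424  0.1088] shift [-0.004  0.007  0.136] len 0.041 turn [-0.     0.    -0.001] [-0.53  0.23  0.59  1.89 -0.15  1.07  1.  ] [ 0.   0.3 -3.6]
```

View pics/c3.png

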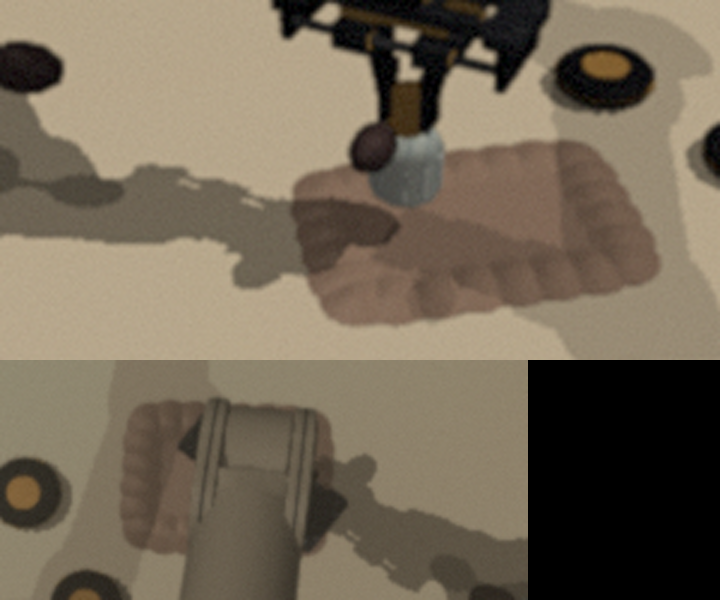

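The atomizer hangs upright from the gripper, at crop (405,160) over the tray half away from the compact. I'm lowering it 42 mm.

Call:
drive_tool(increments=[[-0.004,0.007,0.04,0,0,0],[-0.004,0.007,0.08,0,0,0],[-0.004,0.007,0.11,0,0,0],[-0.004,0.007,0.125,0,0,0],[-0.004,0.007,0.131,0,0,0]])

```text
time: 6.08
ee_pos: [0.5264, -0.0402, 0.0679]
eef_rot: [0.338, 0.941, -0.001, -0.001]
ft_force: [-0.7, 0.5, -3.7]
width: 0.0241
grip_force: 24.8
```

Call:
drive_tool(increments=[[0,0,0.002,0,0,0],[0,0,0.004,0,0,0],[0,0,0.006,0,0,0],[0,0,0.008,0,0,0],[0,0,0.008,0,0,0]])

```text
time: 6.5
ee_pos: [0.5276, -0.04, 0.0673]
eef_rot: [0.338, 0.941, 0.0, 0.0]
ft_force: [-0.1, 0.5, -3.3]
width: 0.0243
grip_force: 24.8
```

Call:
drive_tool(increments=[[0,0,0.002,0,0,0],[0,0,0.004,0,0,0],[0,0,0.004,0,0,0],[0,0,0.004,0,0,0],[0,0,0.004,0,0,0]])

```text
time: 6.92
ee_pos: [0.5278, -0.0404, 0.0666]
eef_rot: [0.338, 0.941, 0.0, 0.0]
ft_force: [-2.2, -0.9, 5.2]
width: 0.0243
grip_force: 24.8
```

Call:
drive_tool(increments=[[0,0,-0.001,0,0,0],[0,0,-0.001,0,0,0],[0,0,-0.001,0,0,0],[0,0,-0.001,0,0,0],[0,0,-0.001,0,0,0]], force=4)

```text
time: 7.33
ee_pos: [0.5274, -0.0404, 0.0663]
eef_rot: [0.338, 0.941, -0.0, 0.0]
ft_force: [-2.2, -1.9, 4.1]
width: 0.025
grip_force: 4.0
```

Call:
drive_tool(increments=[[0,0,0,0,0,0],[0,0,0,0,0,0],[0,0,0,0,0,0],[0,0,0,0,0,0],[0,0,0,0,0,0]], claw=0)

```text
time: 7.75
ee_pos: [0.5274, -0.0399, 0.0662]
eef_rot: [0.338, 0.941, 0.0, -0.0]
ft_force: [-0.0, 0.0, -0.3]
width: 0.05
grip_force: 0.0
```

Call:
drive_tool(increments=[[0,0,0,0,0,0],[0,0,0,0,0,0],[0,0,0,0,0,0],[0,0,0,0,0,0],[0,0,0,0,0,0]])

```text
time: 8.17
ee_pos: [0.5274, -0.0401, 0.0662]
eef_rot: [0.338, 0.941, 0.0, -0.0]
ft_force: [-0.7, -1.3, -0.6]
width: 0.0824
grip_force: 0.0
```

Call:
drive_tool(increments=[[0,0,-0.1,0,0,0],[0,0,-0.2,0,0,0],[0,0,-0.3,0,0,0],[0,0,-0.4,0,0,0],[0,0,-0.45,0,0,0]])

```text
time: 8.58
ee_pos: [0.5285, -0.0404, 0.2048]
eef_rot: [0.338, 0.941, 0.001, 0.002]
ft_force: [-0.2, 0.1, -0.2]
width: 0.0873
grip_force: 0.0
```

Call:
drive_tool(increments=[[0.088,0.095,0,0,0,0.1],[0.176,0.19,0,0,0,0.2],[0.264,0.285,0,0,0,0.3],[0.352,0.38,0,0,0,0.4],[0.44,0.475,0,0,0,0.5]], claw=0.43, force=20)

```text
time: 9.0
ee_pos: [0.5159, 0.1555, 0.2015]
eef_rot: [0.517, 0.856, 0.0, 0.0]
ft_force: [1.4, 0.1, -0.5]
width: 0.0617
grip_force: 0.0
```

Run:
```python
from h import *
for f in('top0',):
    print('disc',ray('top',(209.6,215.4),.024))
go([.508,.348,.2],4.7)
```

```text
disc [0.51275379 0.27395662 0.024     ]
9.0 [0.5159 0.1555 0.2015] shift [0.58  0.275 0.005] len 0.193 turn [ 0.001 -0.001  0.512] [-0.82  0.16  0.49  1.74 -0.08  1.26  0.17] [ 1.4  0.1 -0.5]
```

Call:
drive_tool(increments=[[0.116,0.055,0,0,0,0.103],[0.232,0.11,0,0,0,0.205],[0.348,0.165,0,0,0,0.307],[0.464,0.22,0,0,0,0.41],[0.58,0.275,0.005,0,0,0.512]])

```text
time: 9.42
ee_pos: [0.5073, 0.3481, 0.2]
eef_rot: [0.678, 0.735, 0.0, -0.0]
ft_force: [1.6, 0.9, 1.0]
width: 0.0499
grip_force: 0.0
```

Run:
```python
from h import *
go([.508,.350,.011],4.7)
t=camera('top');s=camera('scene')
print(read_state()['width'])
u=cv2.resize(s[130:280,200:500],(720,360),interpolation=cv2.INTER_CUBIC)
v=cv2.resize(t[150:250,180:420],(576,240),interpolation=cv2.INTER_CUBIC)
v=cv2.copyMakeBorder(v,0,0,0,144,cv2.BORDER_CONSTANT)
cv2.imwrite('pics/c4.png',np.vstack([u,v]));cv2.imwrite('pics/top4.png',t)
bl=cv2.GaussianBlur(t,(3,3),0).astype(float)
print('atom top expected px',proj('top',[.5274,-.040,.098]),'tray c',proj('top',[.530,.0103,.004]))
m=t.max(2)<60;m2=np.zeros_like(m);m2[185:245,180:240]=m[185:245,180:240]
for c in blobs(m2):
    M=cv2.moments(c);print(ray('top',(M['m10']/M['m00'],M['m01']/M['m00']),.018),cv2.contourArea(c))
```

```text
9.4167 [0.5073 0.3481 0.2   ] shift [0.006 0.003 0.63 ] len 0.189 turn [ 0.    -0.001 -0.   ] [-1.02  0.33  0.43  1.54 -0.14  1.29 -0.49] [1.6 0.9 1. ]
0.04949867327251108
atom top expected px [309.7406131  208.62263939] tray c [294.43644267 209.44141086]
[0.5142531  0.27295227 0.018     ] 574.0
```

View pics/c4.png

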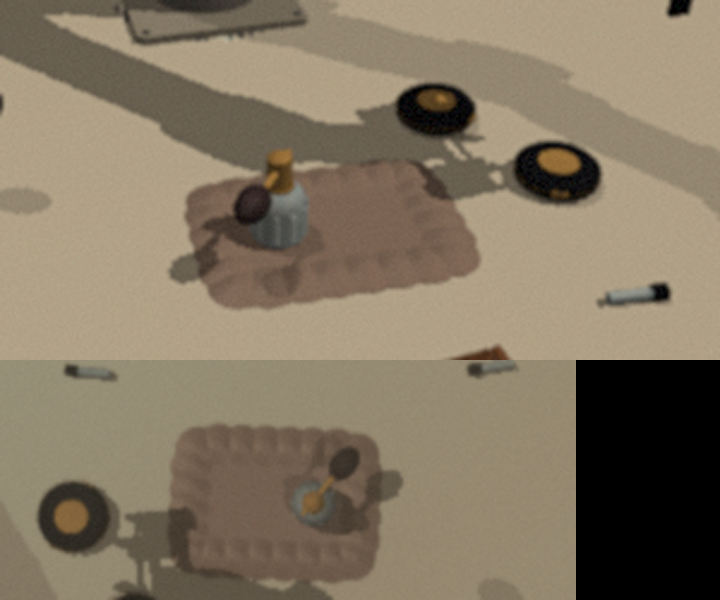

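The atomizer stands upright in the right half (top pixel about (310,209), as expected) and the compact is unmoved at (210,215). I'm lowering the half-open fingers behind it.

Call:
drive_tool(increments=[[0,0,0.11,0,0,0],[0,0,0.22,0,0,0],[0,0,0.33,0,0,0],[0,0,0.44,0,0,0],[0,0,0.52,0,0,0]])

```text
time: 9.93
ee_pos: [0.5065, 0.3454, 0.0408]
eef_rot: [0.676, 0.737, -0.001, -0.0]
ft_force: [0.6, 0.3, -0.3]
width: 0.0497
grip_force: 0.0
```

Call:
drive_tool(increments=[[0.003,0.0,0.05,0,0,0],[0.003,0.0,0.08,0,0,0],[0.003,0.0,0.1,0,0,0],[0.003,0.0,0.11,0,0,0],[0.003,0.0,0.11,0,0,0]])

```text
time: 10.35
ee_pos: [0.5078, 0.3472, 0.011]
eef_rot: [0.676, 0.737, 0.0, 0.0]
ft_force: [0.1, 0.6, 0.4]
width: 0.0498
grip_force: 0.0
```

Run:
```python
from h import *
u=np.array([.081,-.9967]);c=np.array([.5137,.2733]);f=np.array([.532,.0523])
for n,p in(('contact',c-u*.050),('end',f-u*.048)): print(n,p);go([*p,.010],4.7)
```

```text
contact [0.50965  0.323135]
10.35 [0.5078 0.3472 0.011 ] shift [-0.08  -0.001  0.003] len 0.024 turn [ 0.    -0.     0.005] [-0.97  0.53  0.38  1.71 -0.23  0.94 -0.42] [0.1 0.6 0.4]
end [0.528112  0.1001416]
10.35 [0.5078 0.3472 0.011 ] shift [-0.826 -0.003  0.003] len 0.248 turn [ 0.    -0.     0.005] [-0.97  0.53  0.38  1.71 -0.23  0.94 -0.42] [0.1 0.6 0.4]
```

Call:
drive_tool(increments=[[-0.03,0,0,0,0,0],[-0.06,0,0,0,0,0],[-0.09,0,0,0,0,0],[-0.12,0,0,0,0,0],[-0.15,0,0,0,0,0]])

```text
time: 10.77
ee_pos: [0.5118, 0.301, 0.0112]
eef_rot: [0.676, 0.737, 0.0, 0.0]
ft_force: [-0.4, 0.1, -0.5]
width: 0.0494
grip_force: 0.3
```

Call:
drive_tool(increments=[[-0.03,0,0,0,0,0],[-0.06,0,0,0,0,0],[-0.09,0,0,0,0,0],[-0.12,0,0,0,0,0],[-0.14,0,0,0,0,0]])

```text
time: 11.18
ee_pos: [0.5152, 0.2589, 0.0108]
eef_rot: [0.676, 0.737, -0.0, 0.0]
ft_force: [0.1, 0.0, -0.1]
width: 0.0497
grip_force: 0.3
```

```bash
cat > look.py <<'E'
from h import *
import sys
t=camera('top');s=camera('scene')
u=cv2.resize(s[150:270,220:470],(750,360),interpolation=cv2.INTER_CUBIC)
v=cv2.resize(t[160:260,190:410],(528,240),interpolation=cv2.INTER_CUBIC)
v=cv2.copyMakeBorder(v,0,0,0,222,cv2.BORDER_CONSTANT)
cv2.imwrite(sys.argv[1],np.vstack([u,v]))
h=cv2.cvtColor(s,cv2.COLOR_BGR2HSV);k=(h[...,0]<25)&(h[...,1]>130)&(h[...,2]>100);k[:170]=0;k[260:]=0;k[:,300:]&=True;k[:,:240]=False;k[:,460:]=False
for c in blobs(k,15):
    (x,y),a,_=cv2.fitEllipse(c);print('lid disc',round(x,1),round(y,1),a,ray('scene',(x,y),.024).round(4),'in tray',ray('scene',(x,y),.027).round(4))
go([0.528112,0.1001416,.012],4.7)
E
python3 look.py pics/c5.png
```

```text
lid disc 312.7 204.3 (3.4557783603668213, 7.29815673828125) [ 0.4685 -0.0343  0.024 ] in tray [ 0.4724 -0.0354  0.027 ]
lid disc 408.1 201.7 (3.139923095703125, 10.751421928405762) [0.5194 0.2013 0.024 ] in tray [0.5231 0.1992 0.027 ]
lid disc 316.7 195.3 (6.078753471374512, 9.792340278625488) [ 0.4339 -0.0141  0.024 ] in tray [ 0.4379 -0.0153  0.027 ]
lid disc 381.8 172.3 (5.391700744628906, 16.740964889526367) [0.3746 0.1899 0.024 ] in tray [0.3789 0.1878 0.027 ]
11.2833 [0.5153 0.2588 0.0108] shift [-0.53  -0.002 -0.004] len 0.159 turn [-0.     0.001  0.003] [-0.88  0.46  0.4   1.82 -0.22  0.91 -0.29] [ 0.5  0.8 -0.2]
```

View pics/c5.png

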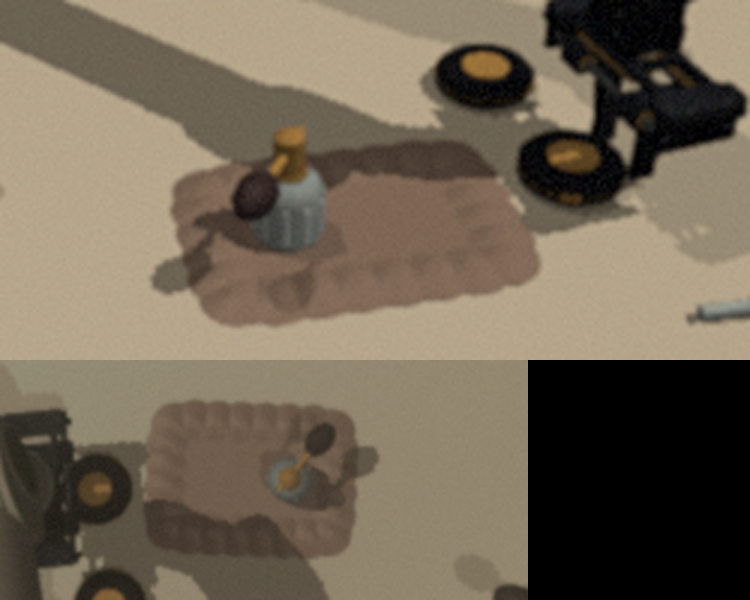

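Compact flat between the two fingers (top ≈ (231,214)), tray and atomizer unmoved. Pushing on slowly, 1 mm higher to clear the crests.

Call:
drive_tool(increments=[[-0.02,0,-0.002,0,0,0],[-0.04,0,-0.004,0,0,0],[-0.06,0,-0.004,0,0,0],[-0.08,0,-0.004,0,0,0],[-0.1,0,-0.004,0,0,0]])

```text
time: 11.7
ee_pos: [0.5176, 0.2299, 0.0119]
eef_rot: [0.676, 0.737, 0.0, -0.0]
ft_force: [0.2, 0.5, -0.3]
width: 0.0496
grip_force: 0.4
```

Call:
drive_tool(increments=[[-0.02,0,0,0,0,0],[-0.04,0,0,0,0,0],[-0.06,0,0,0,0,0],[-0.08,0,0,0,0,0],[-0.1,0,0,0,0,0]])

```text
time: 12.12
ee_pos: [0.5202, 0.2, 0.012]
eef_rot: [0.676, 0.737, 0.0, -0.0]
ft_force: [0.0, 1.3, -0.2]
width: 0.0497
grip_force: 0.3
```

```bash
python3 look.py pics/c6.png
```

```text
lid disc 388.1 204.9 (3.5977108478546143, 9.539346694946289) [0.5189 0.1471 0.024 ] in tray [0.5225 0.1452 0.027 ]
lid disc 312.6 204.1 (3.5442960262298584, 7.077317237854004) [ 0.4677 -0.0343  0.024 ] in tray [ 0.4716 -0.0354  0.027 ]
lid disc 316.6 195.5 (5.553975582122803, 10.271753311157227) [ 0.4348 -0.0146  0.024 ] in tray [ 0.4388 -0.0158  0.027 ]
lid disc 380.5 172.4 (5.481556415557861, 13.315899848937988) [0.3742 0.1863 0.024 ] in tray [0.3785 0.1842 0.027 ]
12.2167 [0.5204 0.1991 0.012 ] shift [-0.331 -0.002  0.   ] len 0.099 turn [-0.     0.001  0.003] [-0.8   0.42  0.43  1.87 -0.22  0.89 -0.19] [ 0.9  0.2 -0.6]
```

View pics/c6.png

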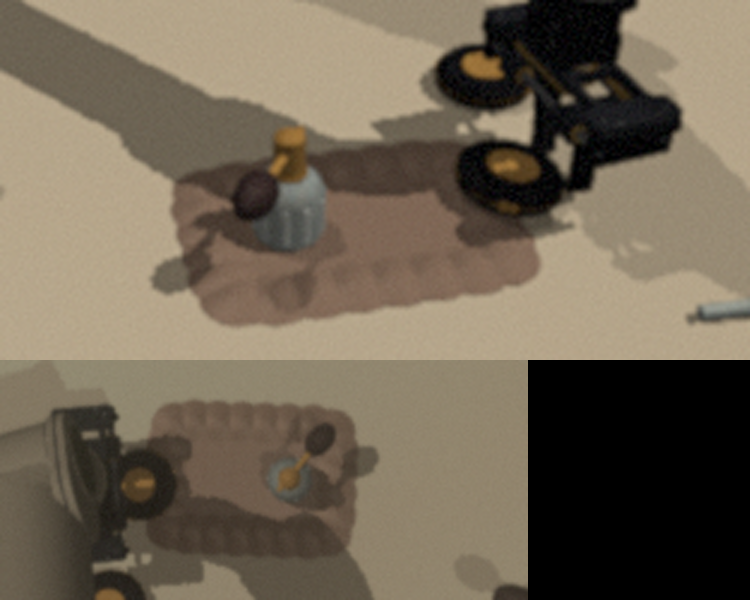

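The compact is climbing the rim slightly nose-up, at top ≈ (248,212), and the tray hasn't moved. I'm continuing the push.

Call:
drive_tool(increments=[[-0.02,0,0,0,0,0],[-0.04,0,0,0,0,0],[-0.06,0,0,0,0,0],[-0.08,0,0,0,0,0],[-0.1,0,0,0,0,0]])

```text
time: 12.63
ee_pos: [0.5228, 0.1701, 0.012]
eef_rot: [0.676, 0.737, 0.0, -0.0]
ft_force: [-0.4, 0.6, 1.0]
width: 0.0498
grip_force: 0.5
```

Call:
drive_tool(increments=[[-0.02,0,0,0,0,0],[-0.04,0,0,0,0,0],[-0.06,0,0,0,0,0],[-0.08,0,0,0,0,0],[-0.1,0,0,0,0,0]])

```text
time: 13.05
ee_pos: [0.5253, 0.1401, 0.0119]
eef_rot: [0.676, 0.737, -0.0, -0.0]
ft_force: [-0.5, -0.4, -0.5]
width: 0.0495
grip_force: 0.2
```

Call:
drive_tool(increments=[[-0.02,0,0,0,0,0],[-0.04,0,0,0,0,0],[-0.06,0,0,0,0,0],[-0.08,0,0,0,0,0],[-0.1,0,0,0,0,0]])

```text
time: 13.47
ee_pos: [0.5279, 0.1104, 0.0119]
eef_rot: [0.676, 0.737, 0.0, -0.0]
ft_force: [-0.4, -0.0, -0.3]
width: 0.0498
grip_force: 0.1
```

```bash
python3 look.py pics/c7.png
```

```text
lid disc 354.9 213.1 (3.384713649749756, 11.032130241394043) [0.5289 0.0555 0.024 ] in tray [0.5325 0.0541 0.027 ]
lid disc 312.5 204.3 (3.5231058597564697, 7.180579662322998) [ 0.4682 -0.0347  0.024 ] in tray [ 0.4721 -0.0358  0.027 ]
lid disc 316.8 195.6 (5.445796012878418, 9.603880882263184) [ 0.4352 -0.0143  0.024 ] in tray [ 0.4392 -0.0155  0.027 ]
13.5667 [0.528  0.1095 0.012 ] shift [-0.031 -0.002 -0.   ] len 0.009 turn [0.    0.    0.003] [-0.68  0.39  0.46  1.92 -0.22  0.88 -0.03] [-0.2 -0.3  0.3]
```

View pics/c7.png

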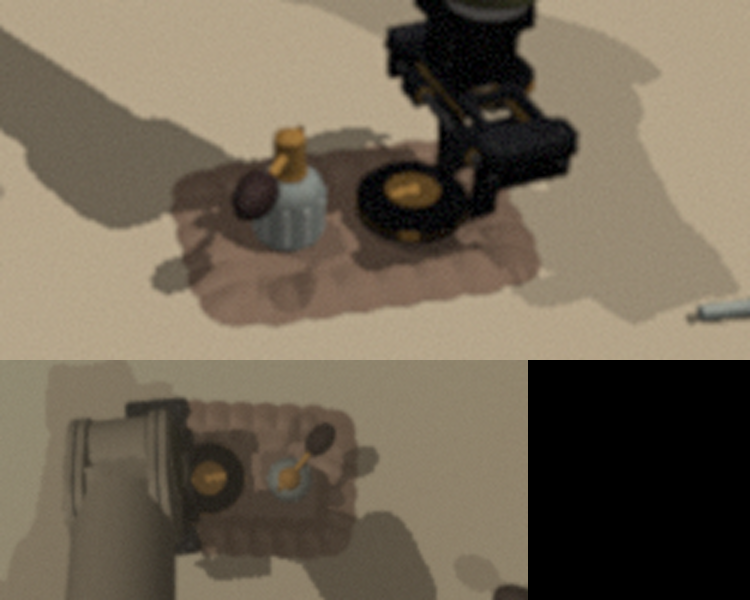

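Run:
```python
from h import *
a=ray('top',(277.1,208.75),.027);b=ray('scene',(357.7,213.3),.027)
for p in(a,b):
    d=p[:2]-[.530,.0103];print(p,'tray',d@[.9986,-.052],d@[.052,.9986])
```

```text
[0.53150408 0.06303658 0.027     ] tray -0.001240325493601978 0.05274096142731315
[0.53512039 0.06027228 0.027     ] tray 0.0025146625867448432 0.05016857827281982
```

The compact is inside the tray about 51 mm from its middle, close to the centre line. It needs about 10 mm more to sit on the level floor.

Call:
drive_tool(increments=[[-0.01,0,0,0,0,0],[-0.02,0,0,0,0,0],[-0.028,0,0,0,0,0],[-0.035,0,0,0,0,0],[-0.035,0,0,0,0,0]])

```text
time: 13.98
ee_pos: [0.5288, 0.1, 0.0119]
eef_rot: [0.676, 0.737, -0.0, 0.0]
ft_force: [-0.1, 0.3, -1.3]
width: 0.0492
grip_force: 0.0
```

Call:
drive_tool(increments=[[0.02,0,0,0,0,0],[0.04,0,-0.01,0,0,0],[0.07,0,-0.08,0,0,0],[0.1,0,-0.18,0,0,0],[0.13,0,-0.3,0,0,0]])

```text
time: 14.4
ee_pos: [0.524, 0.1402, 0.1018]
eef_rot: [0.676, 0.737, -0.002, -0.001]
ft_force: [-0.0, 1.3, -0.2]
width: 0.0499
grip_force: 0.0
```

Call:
drive_tool(increments=[[0.1,0,-0.1,0,0,0],[0.2,0,-0.2,0,0,0],[0.3,0,-0.2,0,0,0],[0.4,0,-0.2,0,0,0],[0.5,0,-0.2,0,0,0]])

```text
time: 14.82
ee_pos: [0.512, 0.2915, 0.1631]
eef_rot: [0.676, 0.737, 0.001, -0.0]
ft_force: [1.1, -0.0, 0.0]
width: 0.0495
grip_force: 0.0
```

```bash
python3 look.py pics/c8.png
```

```text
lid disc 353.8 213.7 (10.605815887451172, 17.18219757080078) [0.5305 0.0522 0.024 ] in tray [0.534  0.0507 0.027 ]
lid disc 312.4 204.3 (3.4044744968414307, 6.7168779373168945) [ 0.4682 -0.0349  0.024 ] in tray [ 0.4721 -0.036   0.027 ]
lid disc 316.7 195.3 (6.078753471374512, 9.792340278625488) [ 0.4339 -0.0141  0.024 ] in tray [ 0.4379 -0.0153  0.027 ]
lid disc 382.6 172.3 (5.436718940734863, 14.665121078491211) [0.3751 0.1922 0.024 ] in tray [0.3793 0.1901 0.027 ]
14.9167 [0.51   0.2958 0.1619] shift [-0.656 -0.001  0.498] len 0.247 turn [-0.001 -0.003  0.016] [-0.94  0.3   0.41  1.66 -0.13  1.2  -0.41] [-0.1  0.1 -0.8]
```

View pics/c8.png

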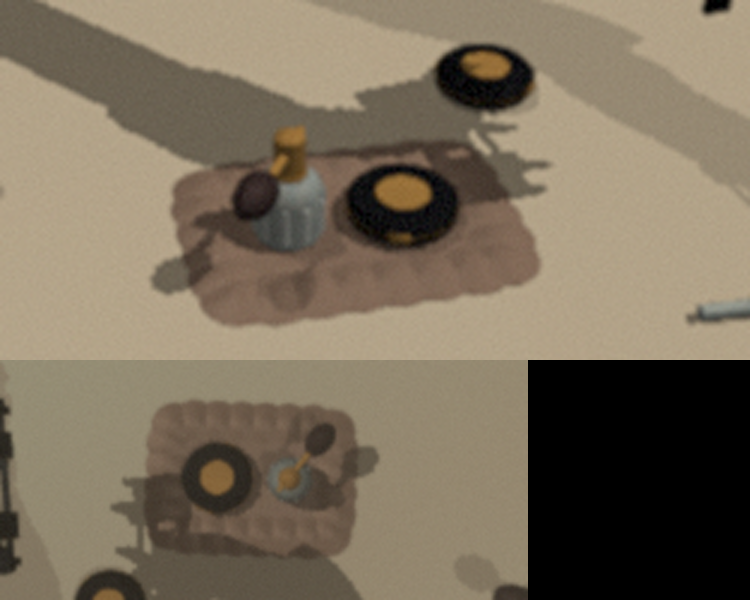

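The compact lies flat, centred about 41 mm from the tray's middle and within 3 mm of its long line. The atomizer is upright, and the tray and comb-side things are unmoved. The arm is clear, so I'm handing in.

```bash
python3 -c "
from bench import *
print(close_job())"
```

```text
the job is handed in; nothing more can be done
None
```

I handed the job in at about 15 s, with no verdict returned; the last pictures show the atomizer upright in the tray's right half, the compact flat on the floor of the left half, and the tray in place.

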